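Put the flour scoop away in the push-to-open drawer

ROBOT

A 6-joint arm with a two-finger parallel gripper is mounted at the origin on the work surface. World frame = base frame: x ahead of the robot, y to its left, z up, the work surface at z = 0. Lengths are in mm, angles in rad, forces in N, time in s.
With the tool pointing down it reaches from about 300 to 775 mm from the base axis. Payload 14.6 kg.
Tool frame: the origin (TCP) lies at the very end of the fingers, on their centre line; the grasp point (between the pads) lies 19 mm behind it; z points along the fingers, y is the line along which they close (so a half turn about z gives the same grasp; the last joint's range is limited). The gripper opens to 94 mm and grips with 3 to 60 N. Pads are 16 mm wide; open, the fingers measure 119 mm over their backs; the gripper's body (75 mm by 177 mm) begins 78 mm behind the grasp point.
Start: joints at [1.155, 0.3, 1.521, -0, 1.321, -0.067], TCP at [187.971, 516.872, 205.446] pointing down, gripper open.
Joint ranges: [-3.03, 3.03], [-0.79, 2.21], [0.23, 2.52], [-1.04, 4.18], [0, 3.07], [-2.55, 2.55]. Speed limits (rad/s): [2.22, 2.22, 2.57, 3.14, 3.14, 3.14].

INTERFACE

Orientations are given as [roll, pitch, yaw] about the fixed x, y, z axes, in that order (R = Rz(yaw) Ry(pitch) Rx(roll)).
In Python, from cell import manip, optics gives the robot as it stands.
- The arm moves only by the shell command python3 -m crank 'ROWS' [FORCE]. ROWS is JSON, a list of rows, each a list of 7 numbers: the opening in per cent of the stroke, from 0 (shut) to 100 (fully open), then the shift along the tool's x, y, z in mm, then the turn, a rotation vector about the tool's x, y, z in rad. A call has 1 to 10 rows; each row is the pose to reach, as a shift and turn from the pose commanded when the call began, along the tool's axes at that moment; what a row does not reach only later rows make up. A row lasts 1/10 s, in which the tool goes at most 50 mm and 8.59 degrees, less where a joint would pass 70% of its speed; a pose out of reach is approached as far as the arm can. A call with a gripper value outside its range is refused whole. The fingers move at their own pace and stop on an object; FORCE is the grip in N (left out, the last holds). Time passes only in rows, so rows that repeat a pose let the fingers close. It gives the time, the measured TCP pose, the force, the opening and the grip force at its end, in the units of the state.
- manip.read_state(): the state, without advancing time (a new reading comes with each control period).
- optics.camera(name): name is "side" or "top" or "wrist"; returns (picture, depth): 384x512x3 uint8, red, green, blue; 384x512 float32, mm along the optical axis (not along the pixel's ray), 0 where there is no reading.
- optics.calibration(name): a dict with "camera_matrix" (3x3 intrinsics, pixels), "R" (3x3) and "t" (3): a world point X has camera coordinates R X + t. Camera axes: x right, y down, z forward; pixel columns grow to the right and rows downward; lengths in mm; the calibration is good to about 2 mm. A picture is of the moment at which its call begins: read the wrist's pose just before it. calibration takes no time and is no camera call; for the wrist camera it gives the pose at the moment of the call.
- manip.sign_off(): hands the job in; it is judged then, once.
The state is a dict: "clock": time; "joints": joint angles; "qd": joint speeds; "effort": joint torques, N m; "eef_pos": TCP position; "eef_rot": TCP orientation; "wrist_force": force on the tool from outside, world axes, zero at the start; "moment": the same for the moment, N m; "finger_gap": finger opening in mm; "finger_force": force on a finger pad.
Only numpy, scipy, OpenCV 4.12 (cv2) and the standard library are available. Lean on these libraries where they do the work, as an engineer would, in place of code of your own. Each camera call takes 0.05 s, during which the arm holds its last target. There are 200 camera calls.

TASK

Press the red drawer front inward so that its touch latch lets go and the drawer springs out, lay the flour scoop flat and right way up inside it, then push the drawer home until it latches and stays shut with the scoop inside. Leave the cup, the jar and the canister where they stand.

Things in the scene. Friction and masses are not known exactly. Their poses are not given: they have to be found in the camera images.
- drawer (a joint): m the drawer is out: 0 shut and latched (rests at 0 to 0.002), 0.135 fully out, hard stop -0.010. Push-push latch: pressed in past 0 by 8 mm or more (best to the stop; about 10 N) and let go, it frees the latched drawer, which slides out by itself to 0.135 within 1 s; the same push on an open drawer makes it settle at 0 and stay. A shorter push may do neither. Spring 7.5 N outward shut, 4 N out
- drawer_front (a point): centre of the outer face of the red drawer front (no handle; 226 wide, 70 high, 16 mm thick), 50 mm above the table; moves with the drawer. x points level into the box (push direction), y along the front, z up. Grey drawer box round it: 210 deep, 260 wide, 100 mm high, wooden top. Latched, the red front stands 12 mm proud of the box's face
- drawer_floor (a point): point on the drawer's inner floor, 22 mm above the table, axes as drawer_front, moving with it: 81 mm in (x) from the front's outer face. Inner room 216 mm along y (centred), x from -65 mm (back of the front panel, whose top is 63 mm above the floor) to +115; side walls 38 mm high. Fully out, x from -65 to +65 mm is uncovered; beyond lies the box's top. Contents up to 60 mm tall fit under it
- scoop_mid (a point): grip point of the flour scoop (162 mm, 0.2 kg): steel pan 75 long, 60 wide, 38 mm high on the +x side, dark round handle 22 mm thick sloping down to -x. Along x the scoop spans -71 mm (handle end) to +91 mm (pan lip); the pan begins at +16. z up, y across the handle. The point is in the handle's centre, near the balance point, 25 mm above the underside; grip it there from above, across y
- cup: white cup, 72 mm across at the rim, 90 mm high, bystander; origin at the centre of its underside, z up
- jar: amber jar with red cap, 68 mm across, 100 mm high, bystander; origin at the centre of its underside, z up
- canister: metal can, 70 mm across, 80 mm high, standing on the drawer box's top, bystander; origin at the centre of its underside, z up

How it is judged (in metres and radians):
On the way, in this order (a step that is already met when the one before it is completed fails the run):
1. the drawer front has been pressed in (value of joint drawer below -0.006 m).
2. the drawer has sprung open (value of joint drawer above 0.11 m), for 0.1 s.
3. the scoop lies in the open drawer, let go (value of joint drawer above 0.06 m and z of scoop_mid in the frame of drawer_floor between 0.015 and 0.035 m and x of scoop_mid in the frame of drawer_floor between -0.065 and 0.11 m and y of scoop_mid in the frame of drawer_floor between -0.1 and 0.1 m and contact force between the fingers and scoop below 0.1 N), for 0.2 s.
At the end, for the whole second after the job is handed in: The drawer is shut and held by its latch alone (within 4 mm of the latched position), and the scoop lies at rest inside it, right way up (within 0.3 rad) and flat on the drawer's floor (value of joint drawer between -0.004 and 0.004 m and z of scoop_mid in the frame of drawer_floor between 0.015 and 0.035 m and x of scoop_mid in the frame of drawer_floor between -0.065 and 0.11 m and y of scoop_mid in the frame of drawer_floor between -0.1 and 0.1 m and angle between scoop_mid's own z axis and vertical below 0.3 rad and linear speed of scoop below 0.02 m/s); the robot touches nothing.
It fails at once if the cup is pushed more than 30 mm or tipped (distance of cup from where it was at the start of the episode above 0.03 m or angle between cup's own z axis and vertical above 0.4 rad).
It fails at once if the jar is pushed more than 30 mm or tipped (distance of jar from where it was at the start of the episode above 0.03 m or angle between jar's own z axis and vertical above 0.4 rad).
It fails at once if the canister is pushed more than 30 mm or tipped (distance of canister from where it was at the start of the episode above 0.03 m or angle between canister's own z axis and vertical above 0.4 rad).
It also fails if it takes over 72 s, if anything falls off the work surface, if the arm or the gripper's body presses on something with over 40 N, if the wrist force passes 120 N, or if a joint passes its speed limit or range.

## Working session

There is one attempt and no reset: what is moved stays moved. The work goes in short steps, Python scripts to look and compute and a shell command to move; the robot and the scene stay as the last step left them, time stands still between calls to the robot, and variables do not carry over. Pictures are saved under pics/ and viewed, at most 10 in all, crops included, and the job is handed in when it is done.

```bash
ls; mkdir -p pics; python3 - <<'E'
from cell import manip, optics
import cv2,numpy as np
print(manip.read_state())
for n in ("top","side"):
    p,d=optics.camera(n); c=optics.calibration(n); print(n,c)
    np.savez(f"{n}0.npz",p=p,d=d,**{k:np.array(v) for k,v in c.items()})
    cv2.imwrite(f"pics/{n}0.png",p[:,:,::-1])
E
```

```text
pics
{'clock': 0.0, 'joints': array([ 1.15539313e+00,  3.00485551e-01,  1.52159257e+00,  2.61925810e-06,
        1.32064944e+00, -6.66039066e-02]), 'qd': array([-0.00010083,  0.00333909, -0.00099853, -0.00135412,  0.00163146,
       -0.00212674]), 'effort': array([-2.99466432e-03, -5.31803441e+01, -3.52725613e+01,  7.07658869e-02,
        2.45872897e-02, -1.16443448e-04]), 'eef_pos': array([187.87448713, 516.64615456, 204.87353152]), 'eef_rot': array([-3.14046044e+00, -7.80643743e-05,  2.79279267e+00]), 'wrist_force': array([0.71295511, 0.27849536, 0.11613636]), 'moment': array([ 0.01986303, -0.0270194 , -0.00454948]), 'finger_force': 0.0, 'finger_gap': 94.08068345358403}
top {'camera_matrix': array([[426.73527365,   0.        , 251.65400214],
       [  0.        , 426.73527365, 198.81527813],
       [  0.        ,   0.        ,   1.        ]]), 'R': array([[-0.02092232, -0.99975968,  0.00654502],
       [-0.99723025,  0.02040115, -0.07152352],
       [ 0.07137281, -0.00802333, -0.99741744]]), 't': array([  30.68610289,  488.12222555, 1146.97583707])}
side {'camera_matrix': array([[406.26071978,   0.        , 254.05070346],
       [  0.        , 406.26071978, 193.1983875 ],
       [  0.        ,   0.        ,   1.        ]]), 'R': array([[ 0.79642226, -0.60473844, -0.00173258],
       [-0.46534254, -0.61100729, -0.64041113],
       [ 0.38622261,  0.51084392, -0.76803033]]), 't': array([-377.65212263,  303.83776022,  858.87119704])}
```

View pics/top0.png

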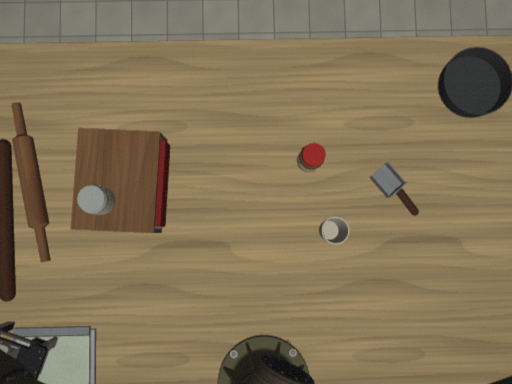

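View pics/side0.png

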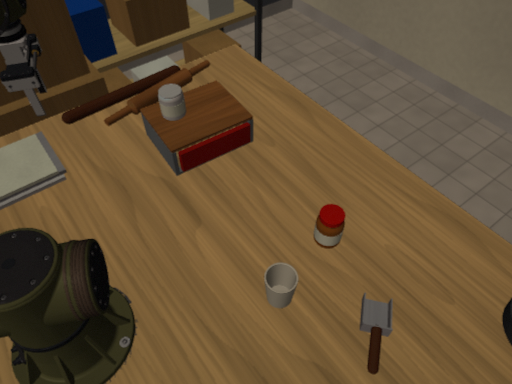

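Top view: drawer box at the left with its red front facing image-right (about (166,185)), canister on it at (96,200), jar (312,156), cup (335,231), scoop pan (388,180) with its handle to (416,212). Next I measure these points using depth.

```bash
cat > h.py <<'E'
import numpy as np, cv2
from cell import manip, optics
def grab(n):
    c=optics.calibration(n); p,d=optics.camera(n); return p,d,c
def world(d,c):
    K=np.array(c['camera_matrix']);v,u=np.mgrid[:d.shape[0],:d.shape[1]]
    r=np.stack([(u-K[0,2])/K[0,0],(v-K[1,2])/K[1,1],np.ones_like(u,float)],-1)*d[...,None]
    return (r-np.array(c['t']))@np.array(c['R'])
def ray(c,uv,z):
    K=np.array(c['camera_matrix']);R=np.array(c['R']);t=np.array(c['t'])
    uv=np.atleast_2d(uv).astype(float); r=np.c_[(uv-K[:2,2])/[K[0,0],K[1,1]],np.ones(len(uv))]@R
    o=-R.T@t; return o+r*((z-o[2])/r[:,2])[:,None]
def tool():
    from scipy.spatial.transform import Rotation as Ro
    s=manip.read_state(); return s, Ro.from_euler('xyz',s['eef_rot'])
E
python3 - <<'E'
from h import *
np.set_printoptions(precision=1,suppress=True)
for n in ("top","side"):
    f=np.load(n+"0.npz");p=f['p'];W=world(f['d'],f)
    hsv=cv2.cvtColor(p,cv2.COLOR_RGB2HSV)
    table=W[...,2]
    red=((hsv[...,0]<6)|(hsv[...,0]>174))&(hsv[...,1]>170)&(hsv[...,2]>40)
    k,l,st,ce=cv2.connectedComponentsWithStats(red.astype(np.uint8))
    for i in range(1,k):
        if st[i,4]>30:
            P=W[l==i];print(n,'red',st[i],ce[i],np.percentile(P,[2,50,98],axis=0).ravel())
            if st[i,0]<250:
                q=P[(P[:,2]>30)&(P[:,2]<80)];  a=np.polyfit(q[:,0],q[:,1],1);print(' line y=a x+b',a,np.arctan(a[0]))
    # tall things
    for nm,(u0,v0,u1,v1) in dict(scoop=(365,155,425,222),cup=(315,212,355,248),jar=(292,138,332,176),box=(65,122,175,240)).items() if n=='top' else dict(scoop=(350,285,400,375)).items():
        P=W[v0:v1,u0:u1].reshape(-1,3);q=P[P[:,2]>8]
        print(n,nm,len(q),np.percentile(q,[1,50,99],axis=0).ravel())
        if nm=='scoop':
            r=cv2.minAreaRect(q[:,:2].astype(np.float32));print(r,cv2.boxPoints(r))
            col=p[v0:v1,u0:u1].reshape(-1,3)[P[:,2]>8].astype(int)
            dark=(col[:,0]-col[:,2]>15)&(col.sum(1)<260)
            for m in (dark,~dark): print(m.sum(),q[m].mean(0),q[m].min(0),q[m].max(0),cv2.fitLine(q[m][:,:2].astype(np.float32),cv2.DIST_L2,0,.01,.01).ravel())
        if nm=='box':
            q=q[(q[:,2]>95)&(q[:,2]<108)];r=cv2.minAreaRect(q[:,:2].astype(np.float32));print(r,cv2.boxPoints(r))
            q=P[P[:,2]>170];print('can',q.mean(0),q.min(0),q.max(0))
E
```

```text
top red [155 140  14  86 585] [161.4 182.5] [424.4 243.5  34.3 532.8 253.9  83.2 636.1 267.   87.8]
 line y=a x+b [ -0.1 285.8] -0.06739475210001296
top red [302 144  23  22 405] [313.2 154.5] [ 567.5 -164.3   91.4  592.6 -138.2   99.3  618.1 -112.4  103.8]
top scoop 519 [ 405.5 -429.4    8.5  496.5 -382.7   26.4  578.3   29.9 1178.7]
((495.865478515625, -196.4579620361328), (148.14288330078125, 464.40838623046875), 4.057532787322998) [[ 405.5   29.9]
 [ 438.4 -433.3]
 [ 586.2 -422.8]
 [ 553.3   40.4]]
240 [ 470.3 -396.2   40.3] [ 405.5 -433.    10.5] [ 579.4   29.9 1178.7] [   0.    -1.   470.3 -396.2]
279 [ 521.7 -338.4   82.3] [ 405.5 -399.4    8.1] [ 581.1   29.9 1178.7] [   0.3   -1.   521.7 -338.4]
top cup 436 [ 366.6 -222.5    8.4  400.1 -205.    67.2  434.3 -154.2   93.6]
top jar 633 [ 561.7 -166.4   18.9  588.8 -133.1   98.   622.7 -105.5  104.2]
top box 9462 [407.7 243.8  29.8 536.1 353.1  99.5 666.5 470.8 182.2]
((539.4943237304688, 367.03167724609375), (211.4999237060547, 259.98358154296875), 86.08486938476562) [[402.6 270.4]
 [662.  252.7]
 [676.4 463.7]
 [417.  481.4]]
can [480.1 371.  252.6] [405.5  29.9 170.1] [ 518.1  432.5 1178.7]
side red [ 179  122   71   49 1476] [214.4 146.4] [421.7 242.3  20.2 524.  252.   59.3 638.2 267.1  85.3]
 line y=a x+b [ -0.1 286.3] -0.06656108788776167
side red [319 204  26  24 473] [331.6 215.6] [ 568.1 -168.1   85.6  592.  -142.1   98.2  621.7 -113.1  101.5]
side scoop 890 [ 110.4 -481.5    9.3  491.6 -390.4   25.7  578.5 -310.7  853.6]
((352.4617919921875, -429.34405517578125), (487.9596252441406, 84.02472686767578), 21.927894592285156) [[ 110.4 -481.5]
 [ 141.8 -559.4]
 [ 594.5 -377.2]
 [ 563.1 -299.3]]
548 [ 471.4 -402.5   35.6] [ 110.4 -481.5    8.2] [ 579.8 -306.   853.6] [   0.9    0.3  471.4 -402.5]
342 [ 507.9 -365.6   56.1] [ 110.4 -481.5    8.1] [ 584.3 -306.   853.6] [   1.     0.3  507.9 -365.6]
```

```bash
python3 - <<'E'
from h import *
np.set_printoptions(precision=1,suppress=True)
for n,b in (("top",(365,155,425,222)),("side",(350,285,400,375))):
    f=np.load(n+"0.npz");p=f['p'];W=world(f['d'],f);u0,v0,u1,v1=b
    W=W[v0:v1,u0:u1];c=p[v0:v1,u0:u1].astype(int);d=f['d'][v0:v1,u0:u1]
    ok=(d>0)&(W[...,2]<60)
    steel=(abs(c[...,0]-c[...,2])<25)
    dark=(c.sum(2)<230)&~steel
    for nm,m in (('steel',steel&(W[...,2]>1)),('dark',dark&(W[...,2]>4))):
        q=W[m&ok]; r=cv2.minAreaRect(q[:,:2].astype(np.float32))
        print(n,nm,len(q),np.percentile(q,[1,50,99],axis=0).ravel(),r); print(cv2.boxPoints(r))
        if nm=='dark': 
            l=cv2.fitLine(q[:,:2].astype(np.float32),cv2.DIST_L2,0,.01,.01).ravel();t=(q[:,:2]-l[2:])@l[:2]
            print(l,np.percentile(t,[0,2,98,100]),'z along',np.polyfit(t,q[:,2],1))
f=np.load("top0.npz");W=world(f['d'],f);q=W[180:220,70:120].reshape(-1,3);q=q[(q[:,2]>172)&(q[:,2]<195)];print('can',q.mean(0),q.min(0),q.max(0))
E
```

```text
top steel 594 [ 489.6 -396.1    1.1  533.6 -356.7    5.6  578.2 -309.6   38.7] ((531.8726806640625, -354.50299072265625), (80.79276275634766, 60.775508880615234), 38.98676681518555)
[[ 481.4 -356.3]
 [ 519.6 -403.5]
 [ 582.4 -352.7]
 [ 544.2 -305.5]]
top dark 227 [ 438.  -431.3   12.3  470.5 -401.9   25.6  502.8 -374.3   39.4] ((471.2781677246094, -403.04388427734375), (81.23980712890625, 20.097763061523438), 39.63563919067383)
[[ 433.6 -421.2]
 [ 446.4 -436.7]
 [ 509.  -384.9]
 [ 496.2 -369.4]]
[   0.8    0.6  470.1 -402.1] [-40.3 -38.3  38.   40.9] z along [ 0.2 25.9]
side steel 754 [ 490.2 -396.     1.1  535.6 -355.     4.5  578.9 -309.9   38.4] ((532.1785888671875, -355.15863037109375), (85.96483612060547, 59.063968658447266), 39.2540168762207)
[[ 480.2 -359.5]
 [ 517.6 -405.2]
 [ 584.1 -350.8]
 [ 546.8 -305.1]]
side dark 506 [ 439.4 -433.2   10.5  471.2 -404.2   24.7  506.2 -372.8   36.6] ((476.4471740722656, -402.0109558105469), (91.26040649414062, 36.81711959838867), 26.397438049316406)
[[ 427.4 -405.8]
 [ 443.8 -438.8]
 [ 525.5 -398.2]
 [ 509.1 -365.2]]
[   0.8    0.6  471.6 -403.7] [-41.5 -39.4  42.6  45.1] z along [ 0.2 24.7]
can [486.4 398.9 179.4] [454.1 367.7 172. ] [517.6 432.5 184.8]
```

```bash
cat >> h.py <<'E'
def plan(x,y,z,yaw):
    "shift (mm) and turn (rad) in tool axes from here to a tool-down pose"
    from scipy.spatial.transform import Rotation as Ro
    s,R=tool(); T=Ro.from_euler('xyz',[np.pi,0,yaw])
    print('t',round(s['clock'],2),'pos',s['eef_pos'].round(1),'rot',s['eef_rot'].round(3),'gap',round(s['finger_gap'],1),'F',s['wrist_force'].round(1))
    print('shift',R.inv().apply(np.array([x,y,z])-s['eef_pos']).round(1),'turn',(R.inv()*T).as_rotvec().round(3),
          'j6 at end',round(np.arctan2(y,x)+np.pi/2-yaw,2))
E
python3 -c "
from h import *
plan(527.5,190,205,1.503)"
```

```text
t 0.1 pos [187.9 516.7 204.9] rot [-3.141 -0.     2.793] gap 94.0 F [0.3 1.1 0.2]
shift [-4.308e+02 -1.909e+02  1.000e-01] turn [-1.00e-03  1.00e-03  1.29e+00] j6 at end 0.41
```

```bash
python3 -m crank '[[0,-431,-191,0,0,0,1.29],[0,-431,-191,0,0,0,1.29],[0,-431,-191,0,0,0,1.29],[0,-431,-191,0,0,0,1.29],[0,-431,-191,0,0,0,1.29],[0,-431,-191,0,0,0,1.29],[0,-431,-191,0,0,0,1.29],[0,-431,-191,0,0,0,1.29],[0,-431,-191,0,0,0,1.29],[0,-431,-191,0,0,0,1.29]]' 20; python3 -c "
from h import *
plan(527.5,190,35,1.503)"
```

```text
clock: 1.1
eef_pos: [529.8, 187.0, 204.9]
eef_rot: [-3.141, 0.001, 1.497]
wrist_force: [-0.4, -0.4, -0.2]
finger_gap: 17.5
finger_force: 0.0
t 1.1 pos [529.8 187.  204.9] rot [-3.141e+00  1.000e-03  1.497e+00] gap 17.5 F [-0.4 -0.4 -0.2]
shift [  2.9  -2.4 169.9] turn [-0.     0.001 -0.006] j6 at end 0.41
```

```bash
python3 -m crank '[[0,0,0,50,0,0,0],[0,0,0,100,0,0,0],[0,0,0,150,0,0,0],[0,0,0,166,0,0,0],[0,20,0,168,0,0,0],[0,38,0,168,0,0,0],[0,44,0,168,0,0,0],[0,48,0,168,0,0,0],[0,51,0,168,0,0,0],[0,51,0,168,0,0,0]]'
```

```text
clock: 2.1
eef_pos: [531.3, 241.0, 37.8]
eef_rot: [3.141, -0.0, 1.503]
wrist_force: [-0.3, -0.7, -0.2]
finger_gap: 0.7
finger_force: 0.0
```

```bash
python3 -m crank '[[0,2,0,0,0,0,0],[0,4,0,0,0,0,0],[0,6,0,0,0,0,0],[0,8,0,0,0,0,0],[0,9,0,0,0,0,0],[0,9,0,0,0,0,0]]'
```

```text
clock: 2.7
eef_pos: [531.8, 248.9, 37.6]
eef_rot: [-3.141, 0.001, 1.502]
wrist_force: [-1.5, -7.2, 3.9]
finger_gap: 0.5
finger_force: 3.8
```

```bash
python3 -m crank '[[0,2,0,0,0,0,0],[0,4,0,0,0,0,0],[0,4,0,0,0,0,0]]'
```

```text
clock: 3.0
eef_pos: [532.0, 252.0, 37.7]
eef_rot: [-3.141, 0.003, 1.502]
wrist_force: [-4.5, -13.6, 6.8]
finger_gap: 0.3
finger_force: 7.2
```

```bash
python3 -m crank '[[0,2,0,0,0,0,0],[0,2,0,0,0,0,0]]'
```

```text
clock: 3.2
eef_pos: [532.0, 252.1, 37.7]
eef_rot: [-3.14, 0.006, 1.502]
wrist_force: [-7.1, -28.8, 12.1]
finger_gap: 0.2
finger_force: 14.9
```

The front is on its stop: position is stalled and force is rising. Now I back away quickly, then up.

```bash
python3 -m crank '[[0,-50,0,0,0,0,0],[0,-100,0,0,0,0,0],[0,-150,0,0,0,0,0],[0,-190,0,0,0,0,0],[0,-190,0,-50,0,0,0],[0,-190,0,-100,0,0,0],[100,-190,0,-150,0,0,0],[100,-190,0,-150,0,0,0]]'; python3 - <<'E'
from h import *
p,d,c=grab('top');cv2.imwrite('pics/top1.png',p[:,:,::-1]);W=world(d,c)
hsv=cv2.cvtColor(p,cv2.COLOR_RGB2HSV);red=((hsv[...,0]<6)|(hsv[...,0]>174))&(hsv[...,1]>170)&(hsv[...,2]>40)&(d>0)
red[:,290:]=0
q=W[red];q=q[(q[:,2]>78)&(q[:,2]<92)];print(len(q),cv2.minAreaRect(q[:,:2].astype(np.float32)),cv2.boxPoints(cv2.minAreaRect(q[:,:2].astype(np.float32))))
plan(494,-385.4,160,0.684)
E
```

```text
clock: 4.0
eef_pos: [521.7, 66.2, 194.3]
eef_rot: [3.131, -0.001, 1.502]
wrist_force: [0.1, 0.5, -0.4]
finger_gap: 13.6
finger_force: 0.0
44 ((493.9609069824219, 123.61797332763672), (12.986549377441406, 23.034521102905273), 83.77465057373047) [[481.80743 118.41191]
 [504.70612 115.91406]
 [506.11438 128.82404]
 [483.2157  131.32188]]
t 4.05 pos [520.5  66.2 190.6] rot [ 3.135e+00 -1.000e-03  1.502e+00] gap 16.9 F [ 0.4 -0.2 -1.2]
shift [-452.4    4.3   30.3] turn [ 0.006 -0.003  0.818] j6 at end 0.22
```

```bash
python3 -m crank '[[100,-452,4,30,0,0,0.818],[100,-452,4,30,0,0,0.818],[100,-452,4,30,0,0,0.818],[100,-452,4,30,0,0,0.818],[100,-452,4,30,0,0,0.818],[100,-452,4,30,0,0,0.818],[100,-452,4,30,0,0,0.818],[100,-452,4,30,0,0,0.818],[100,-452,4,30,0,0,0.818],[100,-452,4,30,0,0,0.818]]'; python3 - <<'E'
from h import *
p,d,c=grab('wrist');cv2.imwrite('pics/w1.png',p[:,:,::-1]);np.savez('w1.npz',p=p,d=d,**{k:np.array(v) for k,v in c.items()})
plan(494,-385.4,7,0.684)
p,d,c=grab('top');cv2.imwrite('pics/top2.png',p[:,:,::-1]);W=world(d,c)
hsv=cv2.cvtColor(p,cv2.COLOR_RGB2HSV);red=((hsv[...,0]<6)|(hsv[...,0]>174))&(hsv[...,1]>170)&(hsv[...,2]>40)&(d>0)
red[:,290:]=0
q=W[red];q=q[(q[:,2]>78)&(q[:,2]<92)];r=cv2.minAreaRect(q[:,:2].astype(np.float32));print(len(q),r,cv2.boxPoints(r))
E
```

```text
clock: 5.05
eef_pos: [490.4, -389.2, 154.7]
eef_rot: [-3.139, 0.001, 0.68]
wrist_force: [-0.2, 0.1, -0.5]
finger_gap: 93.2
finger_force: 0.0
t 5.1 pos [ 491.  -387.1  155. ] rot [-3.139e+00  1.000e-03  6.810e-01] gap 93.8 F [ 0.2  0.7 -1.1]
shift [  3.5   1.  147.9] turn [-0.003  0.001 -0.003] j6 at end 0.22
416 ((522.1961059570312, 121.95726776123047), (13.127967834472656, 217.77542114257812), 86.0753402709961) [[413.11447  122.86146 ]
 [630.3792   107.955894]
 [631.2777   121.05308 ]
 [414.013    135.95865 ]]
```

View pics/w1.png

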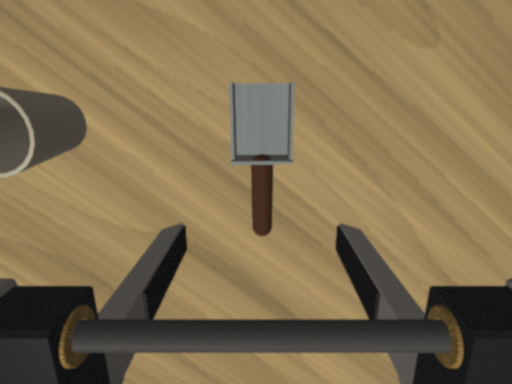

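View pics/top2.png

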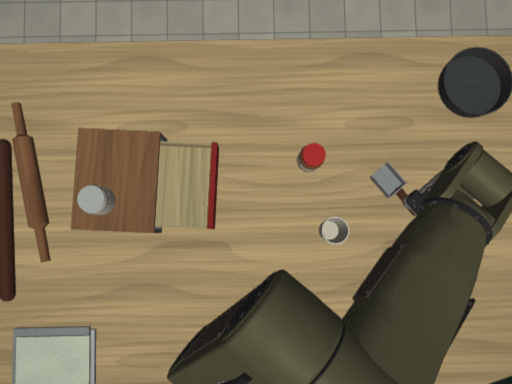

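Drawer is fully open (front at px (214,186)); in the wrist view the handle (262,195) lies centred between the fingers (186…336), with the pan pointing away. Quick check from the wrist view, then I descend.

```bash
python3 - <<'E'
from h import *
f=np.load('w1.npz')
for uv,z in (((262,235),11),((262,157),36),((263,84),3),((233,84),38),((294,84),38)): print(uv,ray(f,uv,z).round(1), f['d'][uv[1],uv[0]], world(f['d'],f)[uv[1],uv[0]].round(1))
E
```

```text
(262, 235) [[ 439.6 -431.8   11. ]] 343.89978 [ 442.4 -429.5   18.7]
(262, 157) [[ 512.1 -372.9   36. ]] 304.37735 [ 511.7 -373.2   33.1]
(263, 84) [[ 565.2 -331.1    3. ]] 313.7928 [ 565.2 -331.1    2.6]
(233, 84) [[ 547.4 -310.9   38. ]] 301.49954 [ 546.7 -308.9   15.7]
(294, 84) [[ 581.7 -353.2   38. ]] 316.4797 [ 5.850e+02 -3.553e+02 -3.000e-01]
```

```bash
python3 -m crank '[[100,3,1,40,0,0,0],[100,3,1,80,0,0,0],[100,3,1,110,0,0,0],[100,3,1,130,0,0,0],[100,3,1,142,0,0,0],[100,3,1,147,0,0,0],[100,3,1,147,0,0,0]]' && python3 -m crank '[[0,0,0,0,0,0,0],[0,0,0,0,0,0,0],[0,0,0,0,0,0,0],[0,0,0,0,0,0,0],[0,0,0,0,0,0,0],[0,0,0,0,0,0,0],[0,0,0,0,0,0,0],[0,0,0,0,0,0,0],[0,0,0,0,0,0,0],[0,0,0,0,0,0,0]]' 25
```

```text
clock: 5.85
eef_pos: [495.8, -383.2, 10.6]
eef_rot: [-3.141, 0.0, 0.685]
wrist_force: [-0.1, 0.2, 0.6]
finger_gap: 94.1
finger_force: 0.0
clock: 6.85
eef_pos: [495.6, -383.8, 10.5]
eef_rot: [3.141, 0.0, 0.685]
wrist_force: [0.6, -0.6, 0.2]
finger_gap: 21.1
finger_force: 25.0
```

```bash
python3 -m crank '[[0,0,0,-15,0,0,0],[0,0,0,-40,0,0,0],[0,0,0,-80,0,0,0],[0,0,0,-120,0,0,0],[0,0,0,-160,0,0,0],[0,0,0,-180,0,0,0],[0,0,0,-180,0,0,0],[0,0,0,-180,0,0,0]]'; python3 - <<'E'
from h import *
p,d,c=grab('wrist');cv2.imwrite('pics/w2.png',p[:,:,::-1])
plan(517.4,196.8,190,-0.068)
E
```

```text
clock: 7.65
eef_pos: [495.3, -383.5, 189.9]
eef_rot: [-3.141, 0.0, 0.685]
wrist_force: [-0.1, 1.3, -1.8]
finger_gap: 21.4
finger_force: 25.0
t 7.7 pos [ 495.  -383.3  189. ] rot [-3.139  0.     0.685] gap 20.9 F [-0.9 -1.  -2.2]
shift [ 3.842e+02 -4.352e+02 -2.000e-01] turn [-0.002  0.001  0.753] j6 at end 2.0
```

View pics/w2.png

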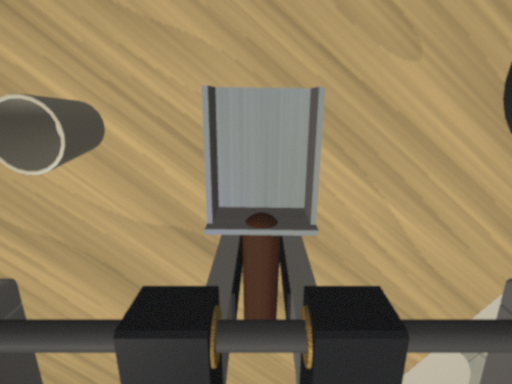

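Scoop is held level, pan centred at px (262,150). I carry it over the drawer.

```bash
python3 -m crank '[[0,15,-17,0,0,0,0.03],[0,38,-43,0,0,0,0.08],[0,69,-78,0,0,0,0.14],[0,100,-113,0,0,0,0.2],[0,131,-148,0,0,0,0.26],[0,162,-183,0,0,0,0.32],[0,193,-218,0,0,0,0.38],[0,224,-253,0,0,0,0.44],[0,255,-288,0,0,0,0.5],[0,270,-305,0,0,0,0.54]]'; python3 -c "
from h import *
plan(519.8,196.6,190,-0.068)"
```

```text
clock: 8.7
eef_pos: [510.8, 26.4, 188.9]
eef_rot: [-3.141, 0.003, 0.145]
wrist_force: [0.8, -0.1, -1.5]
finger_gap: 21.3
finger_force: 25.0
t 8.7 pos [510.8  26.4 188.9] rot [-3.141e+00  3.000e-03  1.450e-01] gap 21.3 F [ 0.8 -0.1 -1.5]
shift [  33.4 -167.1   -1. ] turn [-0.001  0.003  0.213] j6 at end 2.0
```

```bash
python3 -m crank '[[0,6,-30,0,0,0,0.04],[0,12,-60,0,0,0,0.08],[0,18,-90,0,0,0,0.12],[0,24,-120,0,0,0,0.16],[0,30,-148,0,0,0,0.2],[0,33,-163,0,0,0,0.213],[0,33,-167,0,0,0,0.213],[0,33,-167,0,0,0,0.213],[0,33,-167,0,0,0,0.213]]'; python3 - <<'E'
from h import *
plan(519.8,196.6,33.5,-0.068)
for n in('side','wrist'):
    p,d,c=grab(n);cv2.imwrite(f'pics/{n}3.png',p[:,:,::-1])
    W=world(d,c)
    if n=='wrist':
        for u,v in ((230,110),(262,110),(295,110),(230,190),(262,190),(295,190)): print(W[v,u].round(1))
E
```

```text
clock: 9.6
eef_pos: [520.1, 192.5, 189.9]
eef_rot: [3.141, 0.001, -0.068]
wrist_force: [-1.2, -0.5, -1.3]
finger_gap: 21.6
finger_force: 25.0
t 9.6 pos [520.1 192.5 189.9] rot [ 3.141e+00  1.000e-03 -6.800e-02] gap 21.6 F [-1.2 -0.5 -1.3]
shift [ -0.5  -4.2 156.4] turn [ 0.001  0.001 -0.   ] j6 at end 2.0
[597.2 204.3 181.8]
[596.1 185.8 183.5]
[594.7 166.7 181.5]
[549.3 208.8 182.6]
[547.7 189.  182. ]
[546.5 168.5 182.5]
```

View pics/side3.png

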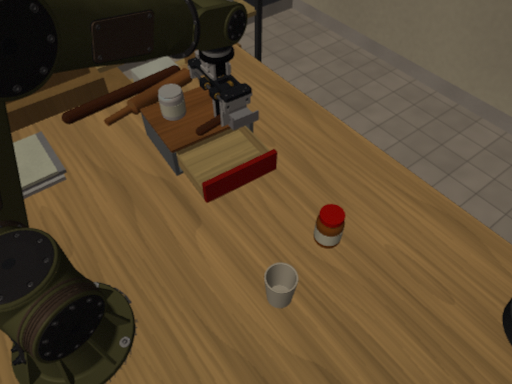

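Scoop level above the open drawer (pan px (240,117), drawer opening (225,158) below it). Lowering.

```bash
python3 -m crank '[[0,0,-2,25,0,0,0],[0,0,-2,60,0,0,0],[0,0,-2,95,0,0,0],[0,0,-2,120,0,0,0],[0,0,-2,135,0,0,0],[0,0,-2,145,0,0,0],[0,0,-2,151,0,0,0],[0,0,-2,154,0,0,0],[0,0,-2,154,0,0,0]]'
```

```text
clock: 10.6
eef_pos: [520.7, 195.2, 36.7]
eef_rot: [-3.141, -0.0, -0.068]
wrist_force: [0.6, -0.0, -2.6]
finger_gap: 21.0
finger_force: 25.0
```

```bash
python3 -m crank '[[0,0,0,1.5,0,0,0],[0,0,0,3,0,0,0],[0,0,0,4,0,0,0],[0,0,0,4,0,0,0]]'
```

```text
clock: 11.0
eef_pos: [520.5, 195.3, 32.5]
eef_rot: [-3.142, -0.0, -0.068]
wrist_force: [-0.6, 0.7, -1.8]
finger_gap: 21.1
finger_force: 25.0
```

```bash
python3 -m crank '[[0,0,0,1,0,0,0],[0,0,0,1.5,0,0,0],[0,0,0,1.5,0,0,0]]'
```

```text
clock: 11.3
eef_pos: [520.5, 195.4, 32.2]
eef_rot: [-3.141, -0.0, -0.068]
wrist_force: [-8.0, -2.8, 14.3]
finger_gap: 21.5
finger_force: 25.0
```

On the floor (force up). Release to half opening and lift out.

```bash
python3 -m crank '[[0,0,0,-1,0,0,0],[50,0,0,-1,0,0,0],[50,0,0,-1,0,0,0],[50,0,0,-1,0,0,0],[50,0,0,-1,0,0,0],[50,0,0,-1,0,0,0],[50,0,0,-20,0,0,0],[50,0,0,-60,0,0,0],[50,0,0,-110,0,0,0],[50,0,0,-158,0,0,0]]'; python3 -c "
from h import *
plan(519,55,190,1.503)"
```

```text
clock: 12.3
eef_pos: [520.1, 195.2, 190.8]
eef_rot: [3.142, 0.0, -0.068]
wrist_force: [0.5, 0.1, 0.0]
finger_gap: 47.2
finger_force: 0.0
t 12.3 pos [520.1 195.2 190.8] rot [ 3.142  0.    -0.068] gap 47.2 F [0.5 0.1 0. ]
shift [  8.4 139.9   0.8] turn [-0.     0.    -1.571] j6 at end 0.17
```

```bash
python3 -m crank '[[0,8,140,0,0,0,-1.571],[0,8,140,0,0,0,-1.571],[0,8,140,0,0,0,-1.571],[0,8,140,0,0,0,-1.571],[0,8,140,0,0,0,-1.571],[0,8,140,0,0,0,-1.571],[0,8,140,0,0,0,-1.571],[0,8,140,0,0,0,-1.571],[0,8,140,0,0,0,-1.571],[0,8,140,0,0,0,-1.571]]'; python3 - <<'E'
from h import *
plan(518,55,38,1.503)
for n in('top','side'):
    p,d,c=grab(n);cv2.imwrite(f'pics/{n}4.png',p[:,:,::-1])
    np.savez(f'{n}4.npz',p=p,d=d,**{k:np.array(v) for k,v in c.items()})
a=cv2.imread('pics/top4.png')[110:250,60:320];b=cv2.imread('pics/side4.png')[60:220,110:350]
cv2.imwrite('pics/both4.png',np.vstack([cv2.resize(a,(520,280)),cv2.resize(b,(520,300))]))
E
```

```text
clock: 13.3
eef_pos: [518.9, 55.1, 188.9]
eef_rot: [3.142, 0.0, 1.399]
wrist_force: [0.3, 0.7, 0.0]
finger_gap: 0.4
finger_force: 0.0
t 13.3 pos [518.9  55.1 188.9] rot [3.142 0.    1.399] gap 0.4 F [0.3 0.7 0. ]
shift [ -0.2  -0.9 150.9] turn [ 0.     0.    -0.104] j6 at end 0.17
```

View pics/both4.png

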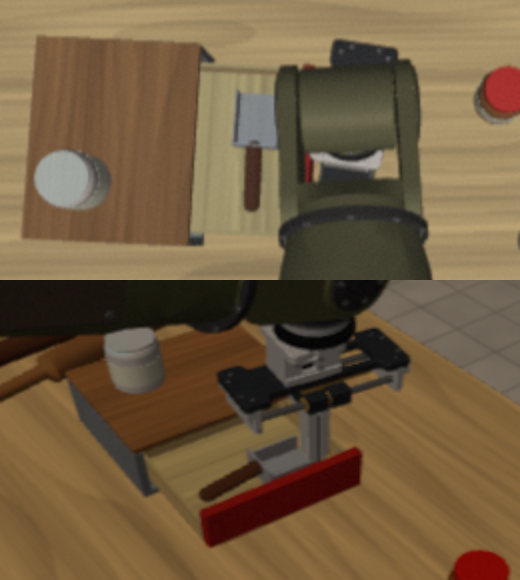

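Scoop lies flat and upright in the drawer (px (255,150) in the top crop), clear of the walls. Lower in front of the drawer and push it home.

```bash
python3 -m crank '[[0,0,-1,0,0,0,-0.104],[0,0,-1,45,0,0,-0.104],[0,0,-1,90,0,0,-0.104],[0,0,-1,130,0,0,-0.104],[0,0,-1,151,0,0,-0.104],[0,0,-1,151,0,0,-0.104],[0,0,-1,151,0,0,-0.104]]'; python3 -m crank '[[0,15,0,0,0,0,0],[0,32,0,0,0,0,0],[0,44,0,0,0,0,0],[0,52,0,0,0,0,0],[0,58,0,0,0,0,0],[0,65,0,0,0,0,0],[0,73,0,0,0,0,0],[0,82,0,0,0,0,0],[0,92,0,0,0,0,0],[0,102,0,0,0,0,0]]'; python3 -m crank '[[0,10,0,0,0,0,0],[0,20,0,0,0,0,0],[0,30,0,0,0,0,0],[0,40,0,0,0,0,0],[0,50,0,0,0,0,0],[0,59,0,0,0,0,0],[0,67,0,0,0,0,0],[0,74,0,0,0,0,0],[0,79,0,0,0,0,0],[0,82,0,0,0,0,0]]'
```

```text
clock: 14.1
eef_pos: [518.3, 55.3, 38.7]
eef_rot: [3.141, -0.0, 1.494]
wrist_force: [-1.0, 0.3, 0.9]
finger_gap: 0.3
finger_force: 0.0
clock: 15.1
eef_pos: [525.5, 156.7, 38.4]
eef_rot: [-3.142, 0.001, 1.496]
wrist_force: [-3.2, -8.2, 4.9]
finger_gap: 0.3
finger_force: 3.8
clock: 16.1
eef_pos: [531.2, 238.4, 38.1]
eef_rot: [-3.141, 0.001, 1.496]
wrist_force: [-4.2, -7.5, 6.2]
finger_gap: 0.4
finger_force: 4.0
```

```bash
python3 -m crank '[[0,3,0,0,0,0,0],[0,6,0,0,0,0,0],[0,9,0,0,0,0,0],[0,12,0,0,0,0,0],[0,14,0,0,0,0,0],[0,15,0,0,0,0,0],[0,15,0,0,0,0,0]]'
```

```text
clock: 16.8
eef_pos: [532.2, 252.0, 38.1]
eef_rot: [-3.14, 0.003, 1.496]
wrist_force: [-6.5, -15.3, 8.3]
finger_gap: 0.6
finger_force: 7.9
```

```bash
python3 -m crank '[[0,2,0,0,0,0,0],[0,2,0,0,0,0,0]]'; python3 -m crank '[[0,-3,0,0,0,0,0],[0,-8,0,0,0,0,0],[0,-15,0,0,0,0,0],[0,-30,0,0,0,0,0],[0,-60,0,0,0,0,0],[0,-100,0,0,0,0,0],[0,-150,0,0,0,0,0],[0,-190,0,0,0,0,0],[0,-190,0,-50,0,0,0],[0,-190,0,-100,0,0,0]]'; python3 -m crank '[[0,-50,0,-40,0,0,0],[0,-100,0,-80,0,0,0],[0,-150,0,-80,0,0,0],[0,-200,0,-80,0,0,0],[0,-200,0,-80,0,0,0],[0,-200,0,-80,0,0,0]]'; python3 - <<'E'
from h import *
for n in('top','side'):
    p,d,c=grab(n);cv2.imwrite(f'pics/{n}5.png',p[:,:,::-1]);W=world(d,c)
    hsv=cv2.cvtColor(p,cv2.COLOR_RGB2HSV);red=((hsv[...,0]<6)|(hsv[...,0]>174))&(hsv[...,1]>170)&(hsv[...,2]>40)&(d>0)
    red[:,290:]=0
    q=W[red];print(n,len(q),np.percentile(q,[2,50,98],axis=0).round(1).ravel())
    q=q[(q[:,2]>20)&(q[:,2]<80)];a=np.polyfit(q[:,0],q[:,1],1);print(np.polyval(a,531.5))
print(manip.read_state()['eef_pos'])
E
```

```text
clock: 17.0
eef_pos: [532.1, 252.0, 38.1]
eef_rot: [-3.139, 0.006, 1.496]
wrist_force: [-10.2, -31.4, 14.0]
finger_gap: 0.5
finger_force: 15.8
clock: 18.0
eef_pos: [517.8, 64.4, 138.6]
eef_rot: [-3.139, 0.0, 1.494]
wrist_force: [0.2, 0.4, 0.9]
finger_gap: 0.4
finger_force: 0.0
clock: 18.6
eef_pos: [503.2, -136.2, 218.2]
eef_rot: [3.141, 0.0, 1.493]
wrist_force: [0.9, 1.5, -0.3]
finger_gap: 0.5
finger_force: 0.0
top 599 [424.3 243.2  35.1 531.8 254.   83.1 635.8 266.8  88.2]
250.29452956804187
side 1461 [422.2 242.4  20.3 522.8 252.2  58.9 634.4 267.2  85.2]
251.21980086912555
[ 503.58030216 -133.4385953   217.8265655 ]
```

View pics/side5.png

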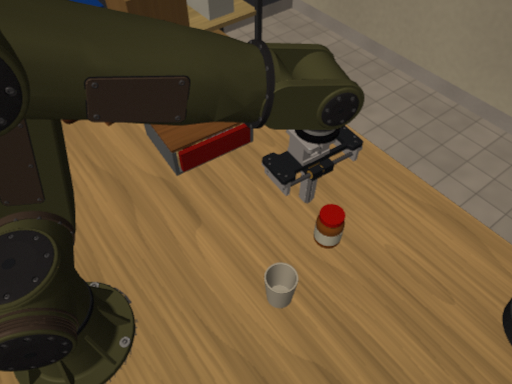

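The drawer is shut and latched: the red front at px (215,147) measures the same as at the start, and cup and jar stand in place. The gripper touches nothing, so I hand in.

```bash
python3 -c "
from cell import manip
print(manip.sign_off())"
```

```text
the job is handed in; nothing more can be done
None
```

The job is handed in: the drawer sprang open, the scoop was laid flat and upright inside, and the drawer was pushed back until it latched, with its front measuring where it started and the bystanders left alone (hand-in returned no verdict).

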